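Return the micrometer setting standards to their tapered cradle by length

TASK

Put the four loose micrometer setting standards (steel rods with blue grips) back on their tapered cradle in order of length: the shortest across the pair of notches at the narrow end, the longest at the wide end. Lay each one level across its own pair of notches, about centred, with both steel ends right down in the V's, and do not disturb the micrometer and the black loupe that lie beyond the standards.

Things in the scene. Friction and masses are not known exactly. Their poses are not given: they have to be found in the camera images.
- standard_75: Loose setting standard: round steel rod 75 mm long, 10 mm in diameter, with a blue octagonal grip, 16 mm across flats and 28 mm long, round its middle. Origin at the middle of the rod, on its axis (8 mm above the bench when it lies there on a flat of the grip); its y axis runs along the rod. The rod is the same both ways round. Weighs 95 g. The four differ only in length.
- standard_100: Loose setting standard: round steel rod 100 mm long, 10 mm in diameter, with a blue octagonal grip, 16 mm across flats and 28 mm long, round its middle. Origin at the middle of the rod, on its axis (8 mm above the bench when it lies there on a flat of the grip); its y axis runs along the rod. The rod is the same both ways round. Weighs 110 g. The four differ only in length.
- standard_125: Loose setting standard: round steel rod 125 mm long, 10 mm in diameter, with a blue octagonal grip, 16 mm across flats and 28 mm long, round its middle. Origin at the middle of the rod, on its axis (8 mm above the bench when it lies there on a flat of the grip); its y axis runs along the rod. The rod is the same both ways round. Weighs 125 g. The four differ only in length.
- standard_150: Loose setting standard: round steel rod 150 mm long, 10 mm in diameter, with a blue octagonal grip, 16 mm across flats and 28 mm long, round its middle. Origin at the middle of the rod, on its axis (8 mm above the bench when it lies there on a flat of the grip); its y axis runs along the rod. The rod is the same both ways round. Weighs 140 g. The four differ only in length.
- saddle_1: Pair of black V-notched posts at the narrow end of the cradle. Origin: middle of a seated rod's axis, 48 mm above the bench; y along the seated rod, x to the wide end, z up. Posts at y = +-27 mm, 8 mm thick along y, 34 mm wide. The cradle: aluminium plate fixed to the bench, 188 mm long, 82 to 148 mm wide, its top 34 mm below the origin; four pairs across it 50 mm apart.
- saddle_2: Pair of black V-notched posts second from the narrow end. Origin: middle of a seated rod's axis, 48 mm above the bench; y along the seated rod, x to the wide end, z up. Posts at y = +-39.5 mm, 8 mm thick along y, 34 mm wide. Fingers have free space between the posts down to 28 mm below the origin.
- saddle_3: Pair of black V-notched posts third from the narrow end. Origin: middle of a seated rod's axis, 48 mm above the bench; y along the seated rod, x to the wide end, z up. Posts at y = +-52 mm, 8 mm thick along y, 34 mm wide. Notch mouths are 26 mm wide, sides at 50 degrees: a rod let down in them rolls to the bottom.
- saddle_4: Pair of black V-notched posts at the wide end of the cradle. Origin: middle of a seated rod's axis, 48 mm above the bench; y along the seated rod, x to the wide end, z up. Posts at y = +-64.5 mm, 8 mm thick along y, 34 mm wide. Post tops are 8.5 mm above the origin; a seated grip stands clear between the posts.
- micrometer: Outside micrometer with green frame lying flat just behind the standards (the nearer one to the robot, if another is seen at the back), 61 x 138 x 16 mm, loose; not to be moved. Origin at the centre of its underside, y along its length.
- loupe: Black eye loupe standing on the bench, 37 mm across, 30 mm tall, loose; not to be moved. Origin at the centre of its underside.
There are look-alikes about, which are no part of the job. What is shaped like the standard_75 but red is not meant.

How it is judged:
At the end, for the whole second after the job is handed in: Each standard lies at rest in its own pair of notches, in order of length from the narrow to the wide end: axis within 4 mm across and 3 mm in height of the seat, middle within 12 mm of the cradle's centre line, within 0.08 rad of the notches' line (x of standard_75 in the frame of saddle_1 between -0.004 and 0.004 m and z of standard_75 in the frame of saddle_1 between -0.003 and 0.003 m and y of standard_75 in the frame of saddle_1 between -0.012 and 0.012 m and angle between the y axis of standard_75 and the y axis of saddle_1, either way round below 0.08 rad and linear speed of each of standard_75, standard_100, standard_125, standard_150 below 0.01 m/s and angular speed of each of standard_75, standard_100, standard_125, standard_150 below 0.1 rad/s and x of standard_100 in the frame of saddle_2 between -0.004 and 0.004 m and z of standard_100 in the frame of saddle_2 between -0.003 and 0.003 m and y of standard_100 in the frame of saddle_2 between -0.012 and 0.012 m and angle between the y axis of standard_100 and the y axis of saddle_2, either way round below 0.08 rad and x of standard_125 in the frame of saddle_3 between -0.004 and 0.004 m and z of standard_125 in the frame of saddle_3 between -0.003 and 0.003 m and y of standard_125 in the frame of saddle_3 between -0.012 and 0.012 m and angle between the y axis of standard_125 and the y axis of saddle_3, either way round below 0.08 rad and x of standard_150 in the frame of saddle_4 between -0.004 and 0.004 m and z of standard_150 in the frame of saddle_4 between -0.003 and 0.003 m and y of standard_150 in the frame of saddle_4 between -0.012 and 0.012 m and angle between the y axis of standard_150 and the y axis of saddle_4, either way round below 0.08 rad); the robot touches nothing.
It fails at once if the micrometer is moved more than 20 mm (distance of micrometer from where it was at the start of the episode above 0.02 m).
It fails at once if the loupe is moved more than 20 mm (distance of loupe from where it was at the start of the episode above 0.02 m).
It also fails if it takes over 96 s, if anything falls off the work surface, if the arm or the gripper's body presses on something with over 40 N, if the wrist force passes 120 N, or if a joint passes its speed limit or range.

ROBOT

A 6-joint arm with a two-finger parallel gripper is mounted at the origin on a cart in front of the work surface, level with it; the furniture and walls round the work are solid. World frame = base frame: x ahead of the robot, y to its left, z up, the work surface at z = 0. Lengths are in m, angles in rad, forces in N, time in s.
With the tool pointing down it reaches from about 0.25 to 0.725 m from the base axis. Payload 9.7 kg.
Tool frame: the origin (TCP) lies at the very end of the fingers, on their centre line; the grasp point (between the pads) lies 19 mm behind it; z points along the fingers, y is the line along which they close (so a half turn about z gives the same grasp; the last joint's range is limited). The gripper opens to 85 mm and grips with 20 to 120 N. Pads are 22 mm wide; open, the fingers measure 114 mm over their backs; the gripper's body (76 mm by 85 mm) begins 54 mm behind the grasp point. The pads swing forward as they close: fully open they stand 13 mm farther back than shut.
Start: joints at [1.183, 0.087, 0.176, 1.66, 0, 1.571], TCP at [0.208, 0.509, 0.231] pointing down, gripper open.
Joint ranges: [-3.13, 3.13], [-0.85, 1.81], [-1.15, 1.24], [-2.2, 2.28], [-1.44, 1.52], [-3.14, 3.14]. Speed limits (rad/s): [2.22, 2.22, 2.57, 3.14, 3.14, 3.14].

INTERFACE

Orientations are given as a unit quaternion [x, y, z, w].
In Python, from station import get_obs, eyes, manip gives the robot as it stands.
- The arm moves only by the tool jog_arm, never from a script. Its argument "steps" is text: rows parted by semicolons, each of 4 numbers parted by spaces: the shift along the world's x, y, z in cm, then the turn about the world's z in rad. In form: tx ty tz yaw; .... A call has 1 to 5 rows; each row is the pose to reach, as a shift and turn from the pose commanded when the call began; what a row does not reach only later rows make up. A row lasts 1/12 s, in which the tool goes at most 41.7 mm and 7.16 degrees, less where a joint would pass 70% of its speed; a pose out of reach is approached as far as the arm can. A call with a gripper value outside its range is refused whole. "hand" is the finger opening in cm, from 0 to 8.54, set as the call begins (left out, the last holds). The fingers move at their own pace and stop on an object; "force" is the grip in N (left out, the last holds). Time passes only in rows, so rows that repeat a pose let the fingers close. It gives the time, the measured TCP pose, the force, the opening and the grip force at its end, in the units of the state.
- get_obs(): the state, without advancing time (a new reading comes with each control period).
- eyes.read_camera(name): name is "scene" or "side" or "wrist"; returns the picture (400x640x3 uint8, blue, green, red); there is no depth.
- eyes.get_calibration(name): a dict with "fovy" (degrees; the focal length in pixels is half the picture's height over the tangent of half this angle, whatever the lens; pixels are square), "cx", "cy" (the principal point, pixels), "k1" (the pictures are not rectified: a ray, as slopes to the right and down, at radius r is drawn at 1 + k1 r^2 times it, then the intrinsics apply), "pose" (4x4, takes a point from camera to world coordinates). Camera axes: x right, y up, looking along -z (the intrinsics and any distortion apply to the point x, -y, -z); pixel columns grow to the right and rows downward; lengths in m; the calibration is good to about 2 mm. A picture is of the moment at which its call begins: read the wrist's pose just before it. get_calibration takes no time and is no camera call; for the wrist camera it gives the pose at the moment of the call.
- manip.sign_off(): hands the job in; it is judged then, once.
The state is a dict: "time_s": time; "joints": joint angles; "dq": joint speeds; "joint_torque": joint torques, N m; "position": TCP position; "ee_rot": TCP orientation; "contact_force": force on the tool from outside, world axes, zero at the start; "moment": the same for the moment, N m; "opening": finger opening in m; "grasp_force": force on a finger pad.
Only numpy, scipy, OpenCV 4.12 (cv2) and the standard library are available. Lean on these libraries where they do the work, as an engineer would, in place of code of your own. Each camera call takes 0.05 s, during which the arm holds its last target. There are 200 camera calls.

## Working session

There is one attempt and no reset: what is moved stays moved. The work goes in short steps, Python scripts to look and compute and a tool call to move; the robot and the scene stay as the last step left them, time stands still between calls to the robot, and variables do not carry over. Pictures are saved under pics/ and viewed, at most 14 in all, crops included, and the job is handed in when it is done.

Besides the shell and the picture viewer there is one more tool, called as a command line: name --argument value ..., lists and objects as JSON in quotes. jog_arm: Moves the arm, as the interface text tells. Its arguments: {"type":"object","properties":{"steps":{"type":"string"},"hand":{"type":"number"},"force":{"type":"number"}},"required":["steps"]}

```bash
mkdir -p pics; cat > h.py <<'E'
import numpy as np, cv2
from station import get_obs, eyes, manip
def ray(c,u,v):
    f=200/np.tan(np.radians(c["fovy"])/2)
    xd,yd=(u-c["cx"])/f,(v-c["cy"])/f
    x,y=xd,yd
    for _ in range(30):
        s=1+c["k1"]*(x*x+y*y); x,y=xd/s,yd/s
    T=np.array(c["pose"]); return T[:3,3],T[:3,:3]@np.array([x,-y,-1])
def at(c,u,v,z):
    o,d=ray(c,u,v); return o+d*(z-o[2])/d[2]
def px(c,p):
    T=np.array(c["pose"]); q=T[:3,:3].T@(np.array(p)-T[:3,3]); x,y=q[0]/-q[2],-q[1]/-q[2]
    f=200/np.tan(np.radians(c["fovy"])/2); s=1+c["k1"]*(x*x+y*y)
    return c["cx"]+f*x*s,c["cy"]+f*y*s
E
python3 - <<'E'
from h import *
import json
for n in ["scene","side","wrist"]:
    c=eyes.get_calibration(n); print(n,{k:np.round(v,3).tolist() for k,v in c.items()})
    im=eyes.read_camera(n); np.save(f"{n}0.npy",im); cv2.imwrite(f"pics/{n}0.png",im)
print(get_obs())
E
```

```text
scene {'fovy': 43.349, 'cx': 307.807, 'cy': 195.842, 'k1': -0.014, 'pose': [[0.743, 0.264, -0.615, -0.03], [-0.669, 0.316, -0.673, -0.968], [0.017, 0.911, 0.412, 0.512], [0.0, 0.0, 0.0, 1.0]]}
side {'fovy': 47.935, 'cx': 318.99, 'cy': 206.269, 'k1': -0.07, 'pose': [[-0.963, 0.121, -0.242, 0.361], [-0.27, -0.376, 0.886, 0.642], [0.016, 0.919, 0.395, 0.444], [0.0, 0.0, 0.0, 1.0]]}
wrist {'fovy': 68.804, 'cx': 321.175, 'cy': 202.035, 'k1': -0.011, 'pose': [[0.379, -0.889, -0.257, 0.141], [0.925, 0.363, 0.107, 0.536], [-0.002, -0.279, 0.96, 0.373], [0.0, 0.0, 0.0, 1.0]]}
{'time_s': 0.15, 'joints': array([ 1.18297076e+00,  8.73409892e-02,  1.75319452e-01,  1.65982347e+00,
       -2.17440387e-05,  1.57082028e+00]), 'dq': array([ 8.13385500e-04, -2.38428958e-03,  9.21969378e-04, -8.90733167e-04,
        1.63673764e-03, -1.74235260e-05]), 'joint_torque': array([-1.05980973e-04, -5.20764041e+01,  4.65043008e+01,  1.39742365e-02,
        2.91979757e-05,  1.65179767e-05]), 'position': array([0.20793341, 0.50898141, 0.23074365]), 'ee_rot': array([ 1.92711525e-01,  9.81255315e-01, -5.16610634e-04, -9.03661372e-05]), 'contact_force': array([ 1.37493265, -0.10326184, -0.42652703]), 'moment': array([ 0.01842853,  0.01503738, -0.03178947]), 'grasp_force': 0.0, 'opening': 0.08564286962832056}
```

View pics/scene0.png

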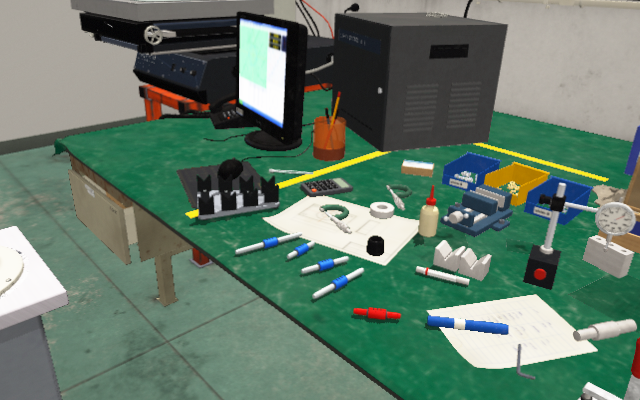

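View pics/side0.png

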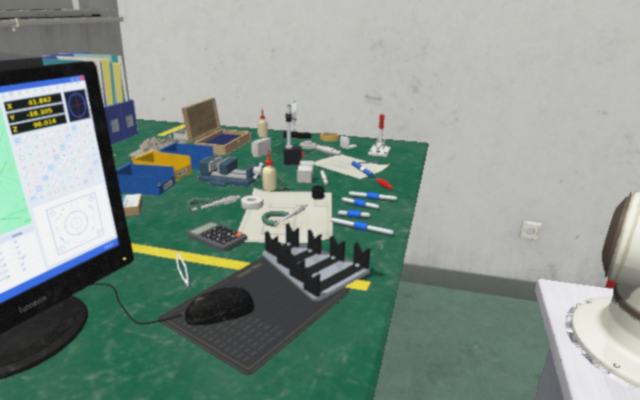

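The scene picture shows the cradle at about (237,192) with its posts. There are four blue-gripped rods, with grips at about (270,242), (300,250), (325,265) and (340,283). The things I could confuse with them are the red rod (377,314), the blue marker (467,325) and the white/red rod (442,276). The micrometer is at (335,215) and the loupe at (375,245). Next I'll look at an enlarged crop.

```bash
python3 - <<'E'
from h import *
im=np.load("scene0.npy")[150:302,178:390]
cv2.imwrite("pics/crop0.png",cv2.resize(im,None,fx=3.77,fy=3.77,interpolation=cv2.INTER_CUBIC))
im=np.load("side0.npy")[175:305,250:405]
cv2.imwrite("pics/crop1.png",cv2.resize(im,None,fx=4.5,fy=4.5,interpolation=cv2.INTER_CUBIC))
E
```

```text
(no output)
```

View pics/crop0.png

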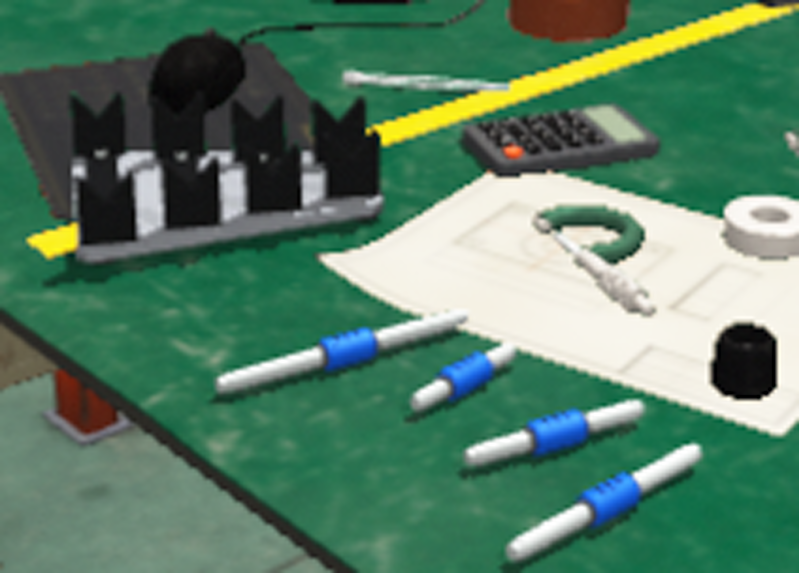

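View pics/crop1.png

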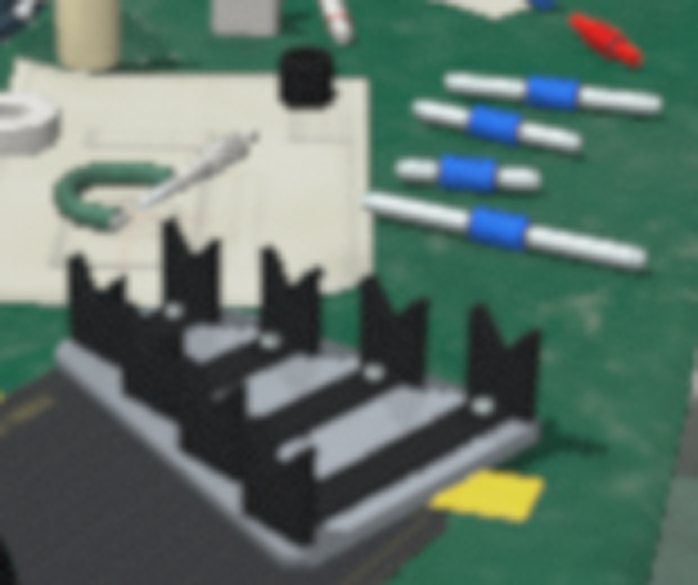

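View pics/wrist0.png

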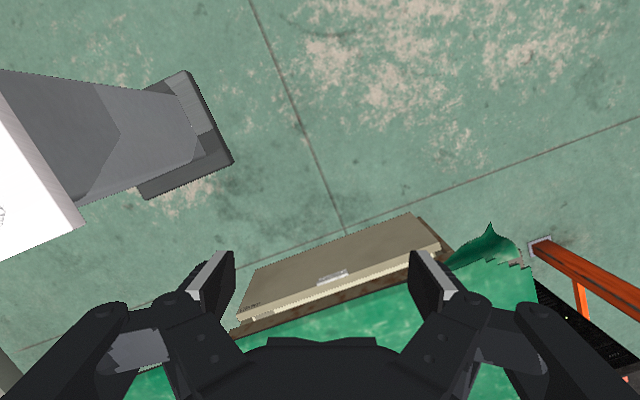

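The scene crop shows rods A (220,385)-(465,318), B (415,402)-(512,352), C (468,458)-(642,408) and D (515,552)-(700,452). The side crop shows the robot-side row of post tips clearly. I'll compute the positions.

```bash
python3 - <<'E'
from h import *
np.set_printoptions(precision=4,suppress=True)
S=eyes.get_calibration("scene");D=eyes.get_calibration("side")
s=lambda p,z:at(S,p[0]/3.77+178,p[1]/3.77+150,z)[:2]
d=lambda p,z:at(D,p[0]/4.5+250,p[1]/4.5+175,z)[:2]
R={"A":[[(220,385),(465,318),(349,349)],[(365,200),(645,258),(498,228)]],"B":[[(415,402),(512,352),(468,377)],[(398,168),(540,178),(469,173)]],
"C":[[(468,458),(642,408),(557,432)],[(415,106),(578,141),(494,126)]],"D":[[(515,552),(700,452),(610,499)],[(447,82),(660,103),(552,93)]]}
for k,(a,b) in R.items():
    for f,q in((s,a),(d,b)):
        e=[f(p,.008) for p in q]; v=e[0]-e[1]; print(k,e[2],(e[0]+e[1])/2,np.linalg.norm(v),np.arctan2(v[1],v[0])%np.pi)
print("side tips mid");
for a,b in [((478,305),(538,332)),((370,277),(427,300)),((268,248),(322,270)),((170,220),(217,242))]: 
  p,q=d(a,.0565),d(b,.0565);print((p+q)/2,p,q,np.linalg.norm(p-q))
print("far",d((70,255),.0565),d((126,280),.0565))
print("scene near V",[s(p,.041) for p in [(107,183),(190,177),(276,163),(350,150)]])
print("far V",[s(p,.041) for p in [(98,117),(180,115),(258,117),(338,116)]])
for p in [(340,215)]: print("mic",at(S,335,215,.008),"loupe",at(S,375,253,0))
E
```

```text
A [ 0.5113 -0.2671] [ 0.5095 -0.2674] 0.1462273104024475 2.9511779835602305
A [ 0.5099 -0.2601] [ 0.5083 -0.2603] 0.14801580996776567 2.9822670140479777
B [ 0.5403 -0.3302] [ 0.5394 -0.3286] 0.07243285331719938 0.07819052238693835
B [ 0.5372 -0.3216] [ 0.5374 -0.3216] 0.07510470599864284 0.13720518508622828
C [ 0.5386 -0.3989] [ 0.5384 -0.3992] 0.10031351579164281 2.913378408605557
C [ 0.5368 -0.3889] [ 0.537  -0.3932] 0.09935906650042654 2.9202963587562296
D [ 0.5169 -0.4573] [ 0.517  -0.4582] 0.1243692278599228 0.012428870094042921
D [ 0.514  -0.4483] [ 0.5138 -0.4493] 0.12437126204221453 0.04910289250413582
side tips mid
[ 0.4737 -0.0777] [ 0.4874 -0.0855] [ 0.4599 -0.07  ] 0.031629022607283105
[ 0.5221 -0.0901] [ 0.5359 -0.0966] [ 0.5084 -0.0835] 0.030426909649353205
[ 0.5708 -0.1034] [ 0.5847 -0.11  ] [ 0.5568 -0.0968] 0.030778017567156337
[ 0.6208 -0.1162] [ 0.6342 -0.1236] [ 0.6075 -0.1089] 0.030535776603316748
far [ 0.6634 -0.0778] [ 0.6324 -0.0632]
scene near V [array([ 0.4889, -0.0653]), array([ 0.5312, -0.0894]), array([ 0.5825, -0.1056]), array([ 0.6291, -0.1188])]
far V [array([0.5381, 0.0255]), array([ 0.5801, -0.0051]), array([ 0.6165, -0.0396]), array([ 0.6569, -0.071 ])]
mic [ 0.6986 -0.2624  0.008 ] loupe [ 0.6518 -0.4224  0.    ]
```

jog_arm --steps "1.3 -3.9 0 0.06;2.6 -7.8 0 0.12;3.9 -11.7 0 0.18;5.2 -15.6 0 0.24;6.5 -19.5 0 0.3"

```text
time_s: 0.57
position: [0.2729, 0.3124, 0.2309]
ee_rot: [0.042, 0.999, -0.0, -0.0]
contact_force: [1.1, -1.0, 1.4]
opening: 0.0861
grasp_force: 0.0
```

jog_arm --steps "1.3 -3.9 0 0;2.6 -7.8 0 0;3.9 -11.7 0 0;5.2 -15.6 0 0;6.5 -19.5 0 0"

```text
time_s: 0.98
position: [0.3379, 0.1173, 0.2313]
ee_rot: [0.044, 0.999, 0.0, 0.0]
contact_force: [1.8, 0.7, 0.1]
opening: 0.0857
grasp_force: 0.0
```

jog_arm --steps "1.3 -3.9 0 0;2.6 -7.8 0 0;3.9 -11.7 0 0;5.2 -15.6 0 0;6.5 -19.5 0 0"

```text
time_s: 1.4
position: [0.4029, -0.0781, 0.2314]
ee_rot: [0.044, 0.999, -0.0, 0.0]
contact_force: [1.5, 1.5, -0.5]
opening: 0.0854
grasp_force: 0.0
```

jog_arm --steps "1.3 -3.9 0 0;2.6 -7.8 0 0;3.9 -11.7 0 0;5.2 -15.6 0 0;6.5 -19.5 0 0"

```text
time_s: 1.82
position: [0.468, -0.2731, 0.231]
ee_rot: [0.044, 0.999, 0.0, -0.0]
contact_force: [0.7, 0.8, 0.4]
opening: 0.0858
grasp_force: 0.0
```

```bash
python3 - <<'E'
from h import *
o=get_obs(); print(o["time_s"],o["joints"],o["position"],o["ee_rot"])
c=eyes.get_calibration("wrist"); im=eyes.read_camera("wrist"); np.save("w1.npy",im); np.save("w1c.npy",c,allow_pickle=True)
cv2.imwrite("pics/w1.png",cv2.resize(im,(800,500),interpolation=cv2.INTER_CUBIC))
E
```

```text
1.8167 [-5.28261582e-01  6.72327529e-02  1.54453807e-01  1.65816181e+00
  7.19178555e-05 -4.39977930e-01] [ 0.46799297 -0.27308956  0.23100659] [ 4.41274949e-02  9.99025904e-01  6.54367517e-05 -4.71782752e-05]
```

View pics/w1.png

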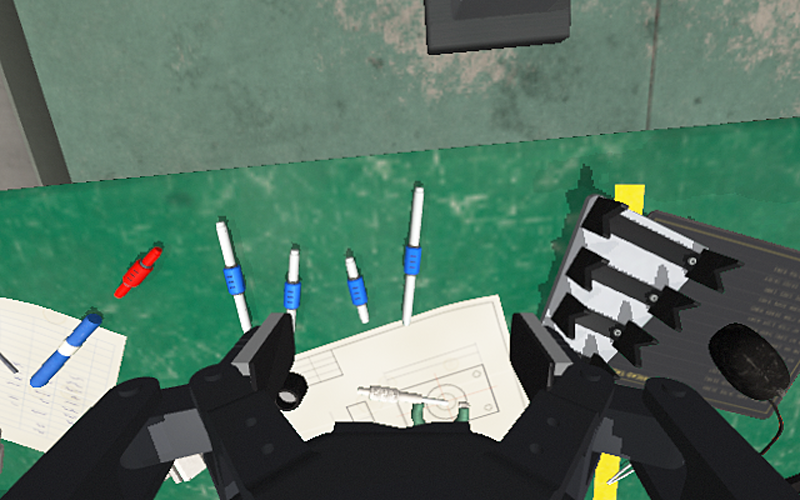

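The wrist view shows A's grip at (413,262), B at (357,291), C at (292,293) and D at (234,280), all at 800 px scale. The cradle spans (560-740, 195-370). I'll enlarge both regions.

```bash
python3 - <<'E'
from h import *
im=np.load("w1.npy")
a=cv2.resize(im[150:300,430:600],(680,600),interpolation=cv2.INTER_CUBIC)
cv2.imwrite("pics/w1a.png",a)
b=cv2.resize(im[140:270,160:350],(760,520),interpolation=cv2.INTER_CUBIC)
cv2.imwrite("pics/w1b.png",b)
E
```

```text
(no output)
```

View pics/w1a.png

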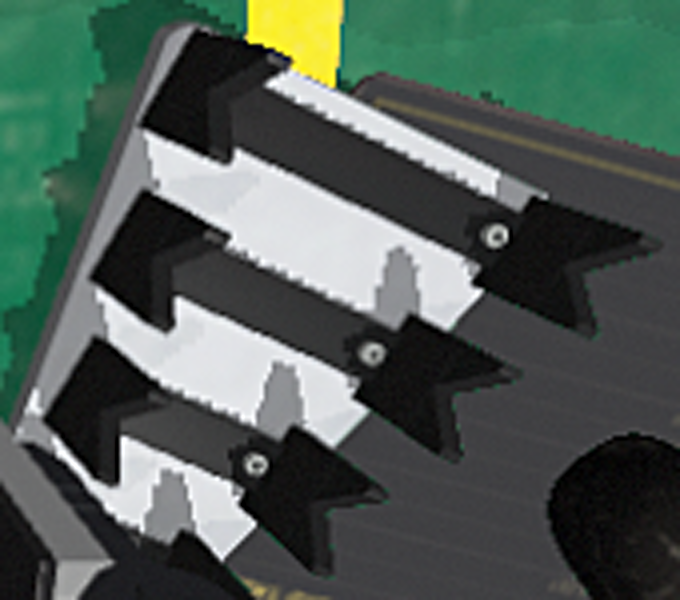

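View pics/w1b.png

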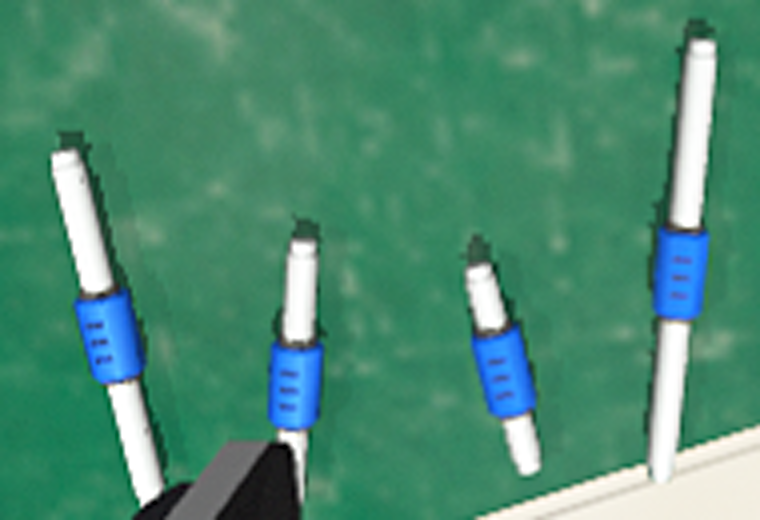

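In the crops I read the post V-bottoms as near4 (220,96), near3 (167,265), near2 (112,414), far4 (576,265), far3 (443,385) and far2 (317,498). The rod grips are at (682,273), (505,372), (296,387) and (110,338).

```bash
python3 - <<'E'
from h import *
from scipy.optimize import least_squares
np.set_printoptions(precision=4,suppress=True)
c=np.load("w1c.npy",allow_pickle=True).item(); D=eyes.get_calibration("side");S=eyes.get_calibration("scene")
b=lambda p,z=.008:at(c,160+p[0]/4,140+p[1]/4,z)[:2]
for k,e in {"A":[(703,42),(660,478),(682,273)],"B":[(480,270),(528,470),(505,372)],"C":[(303,240),(296,387),(296,387)],"D":[(65,155),(150,495),(110,338)]}.items():
    q=[b(p) for p in e]; v=q[0]-q[1]; print(k,q[2],np.linalg.norm(v),np.arctan2(v[1],v[0])%np.pi)
Y={1:.027,2:.0395,3:.052,4:.0645}
V={(4,-1):(220,96),(3,-1):(167,265),(2,-1):(112,414),(4,1):(576,265),(3,1):(443,385),(2,1):(317,498)}
T={(4,-1):((285,62),(225,160)),(3,-1):((226,238),(168,326)),(2,-1):((162,398),(112,482)),(4,1):((658,243),(590,332)),(3,1):((518,373),(455,457)),(2,1):((386,493),(325,573))}
a=lambda p,z:at(c,430+p[0]/4,150+p[1]/4,z)[:2]
W={k:a(p,.041) for k,p in V.items()}; W2={k:(a(p,.0565)+a(q,.0565))/2 for k,(p,q) in T.items()}
d=lambda p,z:at(D,p[0]/4.5+250,p[1]/4.5+175,z)[:2]
W3={(k,-1):(d(p,.0565)+d(q,.0565))/2 for k,p,q in [(4,(478,305),(538,332)),(3,(370,277),(427,300)),(2,(268,248),(322,270)),(1,(170,220),(217,242))]}
sgn=1 
def fit(W):
    def f(t):
        x=np.array([np.cos(t[2]),np.sin(t[2])]); y=np.array([-x[1],x[0]])
        return np.concatenate([t[:2]+x*.05*(k-1)-y*s*Y[k]-p for (k,s),p in W.items()])
    return least_squares(f,[.63,-.09,2.64])
for w in (W,W2,W3):
    r=fit(w); t=r.x; x=np.array([np.cos(t[2]),np.sin(t[2])]);print(t,"rms",np.sqrt(np.mean(r.fun**2)),[t[:2]+x*.05*k for k in range(4)])
E
```

```text
A [ 0.5114 -0.2654] 0.14970962401721138 2.966919087205561
B [ 0.5409 -0.3275] 0.07347080935902663 0.09827054308468641
C [ 0.54   -0.3985] 0.05200035915201658 2.9251530711337645
D [ 0.5171 -0.4575] 0.12106712213402646 0.017905953693876153
[ 0.637  -0.1016  2.634 ] rms 0.0011864418891705775 [array([ 0.637 , -0.1016]), array([ 0.5933, -0.0773]), array([ 0.5496, -0.053 ]), array([ 0.5059, -0.0287])]
[ 0.6387 -0.1004  2.6298] rms 0.0004455818094044304 [array([ 0.6387, -0.1004]), array([ 0.5951, -0.0759]), array([ 0.5515, -0.0515]), array([ 0.5079, -0.027 ])]
[ 0.6346 -0.0928  2.6395] rms 0.0007567521295033513 [array([ 0.6346, -0.0928]), array([ 0.5908, -0.0688]), array([ 0.5469, -0.0447]), array([ 0.5031, -0.0207])]
```

jog_arm --steps "2 0.4 -3 -0.06;4.3 0.8 -6 -0.087;4.3 0.8 -10 -0.087;4.3 0.8 -14 -0.087;4.3 0.8 -17.5 -0.087" --hand 5 --force 60

```text
time_s: 2.28
position: [0.5104, -0.2623, 0.0532]
ee_rot: [0.087, 0.996, 0.0, -0.001]
contact_force: [1.1, -0.7, -0.2]
opening: 0.0504
grasp_force: 0.0
```

jog_arm --steps "0 0 -2.5 0;0 0 -4 0;0 0 -4.9 0;0 0 -5.2 0;0 0 -5.2 0"

```text
time_s: 2.7
position: [0.5109, -0.2628, 0.0042]
ee_rot: [0.087, 0.996, 0.0, -0.0]
contact_force: [0.5, -0.5, -0.0]
opening: 0.0502
grasp_force: 0.0
```

jog_arm --steps "0 0 0 0;0 0 0 0;0 0 0 0;0 0 0 0;0 0 0 0" --hand 1

```text
time_s: 3.12
position: [0.5117, -0.2633, 0.0059]
ee_rot: [0.087, 0.996, -0.0, 0.001]
contact_force: [-0.7, 0.3, 6.7]
opening: 0.0137
grasp_force: 58.9
```

jog_arm --steps "0 0 0 0;0 0 0 0;0 0 0 0"

```text
time_s: 3.37
position: [0.5118, -0.2633, 0.0059]
ee_rot: [0.087, 0.996, -0.0, 0.001]
contact_force: [-0.6, -0.2, 6.0]
opening: 0.0138
grasp_force: 58.9
```

jog_arm --steps "0 0 1 0;0 0 2.5 0;0 0 5 0;0 0 8 0;0 0 9.5 0"

```text
time_s: 3.78
position: [0.5117, -0.2632, 0.1035]
ee_rot: [0.087, 0.996, -0.001, 0.002]
contact_force: [-0.1, -0.8, -0.9]
opening: 0.0136
grasp_force: 58.9
```

```bash
python3 - <<'E'
from h import *
o=get_obs(); print(o["position"],o["opening"],o["grasp_force"])
im=eyes.read_camera("wrist"); im2=eyes.read_camera("scene")
a=cv2.resize(im[200:400,160:480],(640,400),interpolation=cv2.INTER_CUBIC)
b=cv2.resize(im2[170:290,200:360],(640,480),interpolation=cv2.INTER_CUBIC)[140:340]
cv2.imwrite("pics/g1.png",np.vstack([a,b]))
E
```

```text
[ 0.51173773 -0.26321109  0.10347552] 0.013625417049980205 58.94585654139519
```

View pics/g1.png

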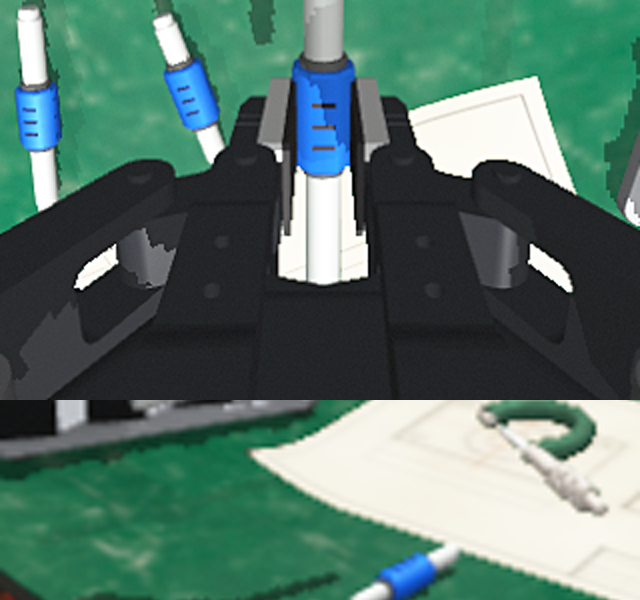

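The rod is held at its grip, level, and the pads are aligned with it. I'll carry it over saddle 4.

jog_arm --steps "0 2 1.5 0.12;0 5 3 0.24;0 8 3 0.36;0 11 3 0.48;0 14 3 0.6"

```text
time_s: 4.3
position: [0.5104, -0.1216, 0.1287]
ee_rot: [-0.214, 0.977, 0.0, -0.0]
contact_force: [0.3, 0.3, -1.5]
opening: 0.0136
grasp_force: 59.0
```

jog_arm --steps "0 2 0 0.12;0 4 0 0.24;-0.2 6 0 0.36;-0.3 8 0 0.48;-0.5 9.5 0 0.636"

```text
time_s: 4.72
position: [0.5054, -0.0264, 0.1284]
ee_rot: [-0.495, 0.869, 0.0, -0.001]
contact_force: [-0.8, 0.5, -1.5]
opening: 0.0137
grasp_force: 59.0
```

jog_arm --steps "0 0 -2 0;0 0 -3 0;0 0 -3 0"

```text
time_s: 4.97
position: [0.5043, -0.0277, 0.0961]
ee_rot: [-0.492, 0.87, 0.001, -0.002]
contact_force: [1.1, -0.7, -1.4]
opening: 0.0134
grasp_force: 59.0
```

```bash
python3 - <<'E'
from h import *
o=get_obs(); print(o["position"],o["ee_rot"],o["opening"],o["joints"])
c=eyes.get_calibration("wrist");im=eyes.read_camera("wrist");np.save("w2.npy",im); np.save("w2c.npy",c,allow_pickle=True)
cv2.imwrite("pics/w2.png",cv2.resize(im[60:360],(800,375),interpolation=cv2.INTER_CUBIC))
E
```

```text
[ 0.50425678 -0.02769499  0.09613357] [-0.49238314  0.87037517  0.00127099 -0.00207015] 0.013422173065075723 [-5.48151269e-02 -2.40049139e-02 -1.98563657e-01  1.40109508e+00
 -9.24126606e-05 -1.08446962e+00]
```

View pics/w2.png

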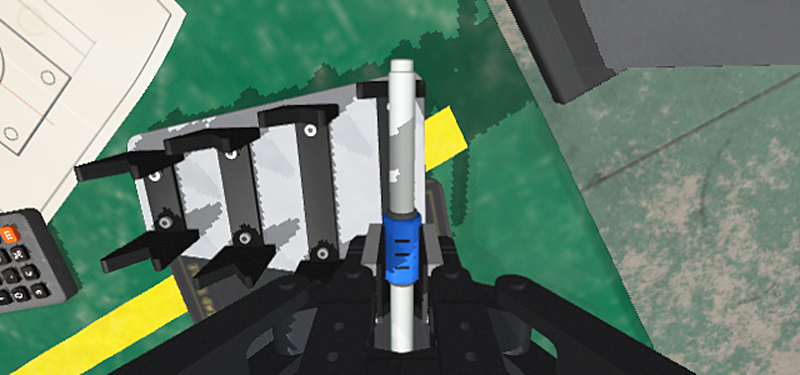

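```bash
python3 - <<'E'
from h import *
im=np.load("w2.npy")
cv2.imwrite("pics/w2a.png",cv2.resize(im[100:215,55:355],(800,307*1),interpolation=cv2.INTER_CUBIC) if 0 else cv2.resize(im[100:215,195:350],(775,575),interpolation=cv2.INTER_CUBIC))
E
```

```text
(no output)
```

View pics/w2a.png

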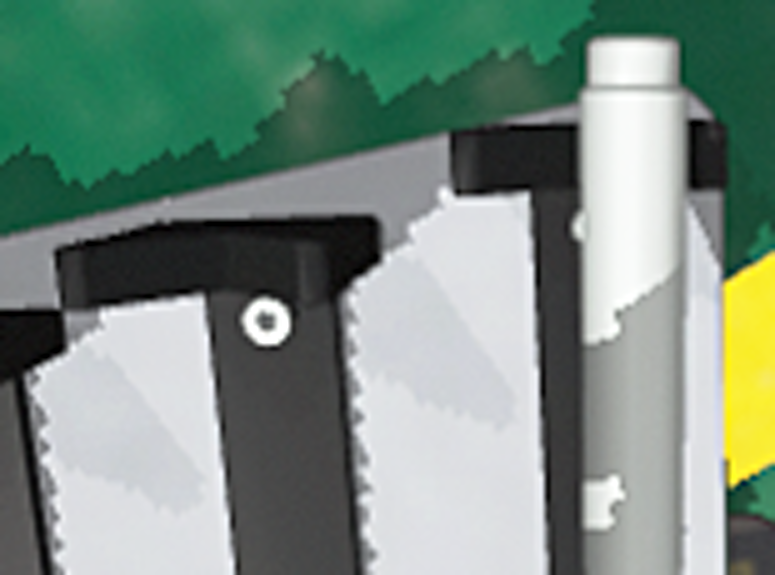

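The crop shows saddle 4's near post spanning x 452-725, with its outer edge at row 125. The rod axis is at x≈633 and its end is at row 38.

```bash
python3 - <<'E'
from h import *
np.set_printoptions(precision=4,suppress=True)
c=np.load("w2c.npy",allow_pickle=True).item()
g=lambda x,y,z:at(c,195+x/5,100+y/5,z)[:2]
ax=np.array([np.cos(2.632),np.sin(2.632)]); yd=np.array([np.cos(1.061),np.sin(1.061)])
l=(g(452,130,.0565)+g(725,130,.0565))/2; print("outer top mid",l,"saddle4",l+.0685*yd)
l2=(g(452,190,.0565)+g(725,190,.0565))/2; print(l2,np.linalg.norm(g(452,150,.0565)-g(725,150,.0565)))
v=g(725,130,.0565)-g(452,130,.0565);print("post dir",np.arctan2(v[1],v[0]))
e=g(633,38,.098); print("rod end",e,"mid",e+.075*yd)
p,q=g(633,60,.098),g(633,400,.098); v=q-p; print("rod ang",np.arctan2(v[1],v[0]))
o=[.50426,-.0277]; print("TCP in rod frame vs mid", (np.array(o)-e-.075*yd)@np.array([ax,yd]).T)
E
```

```text
outer top mid [ 0.4734 -0.0871] saddle4 [ 0.5068 -0.0273]
[ 0.4771 -0.081 ] 0.033085344881736305
post dir 2.599266274746183
rod end [ 0.4642 -0.0923] mid [ 0.5008 -0.0268]
rod ang 1.0291144803836023
TCP in rod frame vs mid [-0.0035  0.0009]
```

jog_arm --steps "0.2 -0.1 -1 0;0.2 -0.1 -2.2 0;0.2 -0.1 -3 0;0.2 -0.1 -3.7 0;0.2 -0.1 -3.7 0"

```text
time_s: 5.43
position: [0.507, -0.029, 0.0603]
ee_rot: [-0.492, 0.87, 0.001, -0.001]
contact_force: [-0.4, -0.8, -1.6]
opening: 0.0136
grasp_force: 59.0
```

jog_arm --steps "0 0 -0.5 0;0 0 -1 0;0 0 -1.2 0;0 0 -1.2 0;0 0 -1.2 0"

```text
time_s: 5.85
position: [0.508, -0.0288, 0.0504]
ee_rot: [-0.493, 0.87, -0.0, 0.0]
contact_force: [1.1, 0.1, -1.1]
opening: 0.0135
grasp_force: 59.0
```

jog_arm --steps "0 0 -0.2 0;0 0 -0.4 0;0 0 -0.4 0;0 0 -0.4 0"

```text
time_s: 6.18
position: [0.5086, -0.0289, 0.0469]
ee_rot: [-0.493, 0.87, -0.0, 0.001]
contact_force: [1.0, -0.6, 3.1]
opening: 0.0133
grasp_force: 59.6
```

jog_arm --steps "0 0 0 0;0 0 0 0;0 0 0 0;0 0 0 0" --hand 3.2

```text
time_s: 6.52
position: [0.5079, -0.0288, 0.0461]
ee_rot: [-0.493, 0.87, 0.0, -0.0]
contact_force: [-0.8, -0.3, -0.4]
opening: 0.0321
grasp_force: 0.0
```

jog_arm --steps "0 0 1 0;0 0 3 0;0 0 6 0;0 0 9 0;0 0 10 0"

```text
time_s: 6.93
position: [0.5093, -0.0289, 0.1514]
ee_rot: [-0.493, 0.87, -0.001, 0.002]
contact_force: [0.4, 0.3, 0.5]
opening: 0.032
grasp_force: 0.0
```

```bash
python3 - <<'E'
from h import *
o=get_obs(); print(o["position"],o["ee_rot"],o["opening"])
im=eyes.read_camera("wrist")
a=cv2.resize(im[100:320,160:440],(700,550),interpolation=cv2.INTER_CUBIC)
cv2.imwrite("pics/p1.png",a)
E
```

```text
[ 0.5092586  -0.02892216  0.15139786] [-0.49259528  0.87025428 -0.00146066  0.00228881] 0.03200602676823218
```

View pics/p1.png

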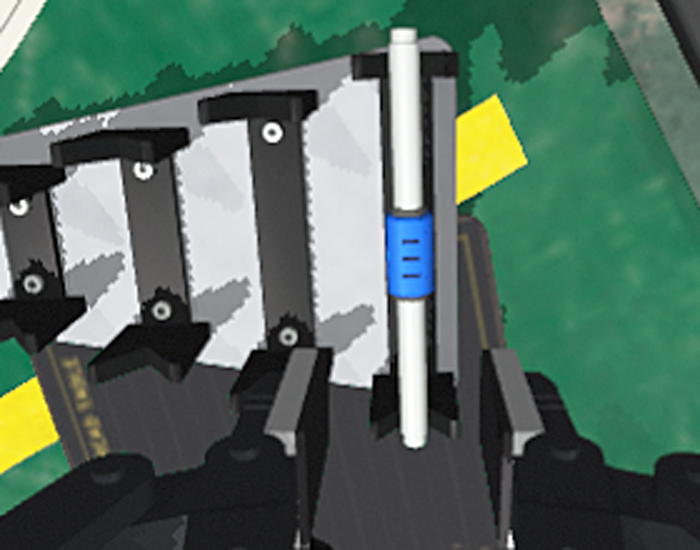

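The 150 rod is seated in both V's at the wide end. Next is the 125 (D).

jog_arm --steps "0.1 -4 0 -0.11;0.2 -8 0 -0.22;0.3 -12 0 -0.33;0.4 -16 0 -0.44;0.5 -20 0 -0.55" --hand 5

```text
time_s: 7.4
position: [0.5125, -0.2305, 0.1459]
ee_rot: [-0.235, 0.972, 0.0, -0.0]
contact_force: [-0.1, 0.3, 0.8]
opening: 0.0502
grasp_force: 0.0
```

jog_arm --steps "0.1 -4 0 -0.11;0.2 -8 0 -0.22;0.3 -12 0 -0.33;0.4 -16 0 -0.44;0.4 -20 0 -0.462"

```text
time_s: 7.82
position: [0.5165, -0.4307, 0.1455]
ee_rot: [-0.006, 1.0, 0.0, -0.0]
contact_force: [0.3, 0.3, 1.1]
opening: 0.0497
grasp_force: 0.0
```

jog_arm --steps "0 -2.9 -2 0;0 -2.9 -5 0;0 -2.9 -8 0;0 -2.9 -9 0;0 -2.9 -9 0"

```text
time_s: 8.23
position: [0.5153, -0.4564, 0.0523]
ee_rot: [-0.009, 1.0, 0.002, -0.002]
contact_force: [-0.2, 0.5, 0.7]
opening: 0.0502
grasp_force: 0.0
```

```bash
cat >> h.py <<'E'
def blobs():
    "centres/angles of blue grips by wrist camera at z=.016/2"
    c=eyes.get_calibration("wrist"); im=eyes.read_camera("wrist"); h=cv2.cvtColor(im,cv2.COLOR_BGR2HSV)
    m=cv2.inRange(h,(100,150,80),(125,255,255)); n,l,s,ce=cv2.connectedComponentsWithStats(m)
    for i in range(1,n):
        if s[i,4]<60: continue
        (x,y),(w,hh),a=r=cv2.minAreaRect(np.argwhere(l==i)[:,::-1].astype(np.float32)); b=cv2.boxPoints(r)
        b=np.array([at(c,*q,.012)[:2] for q in b]); e=b[1]-b[0]; f=b[2]-b[1]
        v=e if np.hypot(*e)>np.hypot(*f) else f
        print(np.round(ce[i]),s[i,4],"pos",np.round(at(c,x,y,.012)[:2],4),"ang",np.round(np.arctan2(v[1],v[0])%np.pi,3),np.round([np.hypot(*e),np.hypot(*f)],4))
    return im
E
python3 - <<'E'
from h import *
o=get_obs(); print(o["position"],o["ee_rot"],o["opening"]); im=blobs(); cv2.imwrite("pics/d1.png",im)
E
```

```text
[ 0.51533845 -0.45643623  0.05231508] [-0.00904722  0.99995378  0.00218059 -0.00241475] 0.05016955635058972
[320. 229.] 949 pos [ 0.5146 -0.4575] ang 0.027 [0.0157 0.0307]
[407. 251.] 488 pos [ 0.5319 -0.3991] ang 2.894 [0.0213 0.0184]
[501. 264.] 1025 pos [ 0.5383 -0.3309] ang 0.093 [0.0323 0.0199]
[ 69. 281.] 1340 pos [ 0.5574 -0.6359] ang 2.217 [0.0558 0.0156]
[ 15. 327.] 838 pos [ 0.5963 -0.6856] ang 2.229 [0.0511 0.016 ]
```

The grip blob confirms D at (0.516,-0.4575), centred under the tool.

jog_arm --steps "0 0 -2 0;0 0 -3.6 0;0 0 -4.6 0;0 0 -5 0;0 0 -5 0"

```text
time_s: 8.7
position: [0.5172, -0.4576, 0.0068]
ee_rot: [-0.009, 1.0, -0.0, 0.0]
contact_force: [0.2, 0.2, -0.2]
opening: 0.0498
grasp_force: 0.0
```

jog_arm --steps "0 0 0 0;0 0 0 0;0 0 0 0;0 0 0 0;0 0 0 0" --hand 1

```text
time_s: 9.12
position: [0.5176, -0.4583, 0.0079]
ee_rot: [-0.009, 1.0, -0.001, 0.001]
contact_force: [-0.3, 0.6, 7.0]
opening: 0.0139
grasp_force: 58.8
```

jog_arm --steps "0 0 0 0;0 0 1 0;0 0 3.5 0;0 0 7 0;0 0 10 0"

```text
time_s: 9.53
position: [0.5166, -0.4576, 0.1081]
ee_rot: [-0.009, 1.0, 0.0, -0.0]
contact_force: [0.5, -0.1, -1.5]
opening: 0.013
grasp_force: 58.7
```

jog_arm --steps "0 0 2 0;0 0 2 0"

```text
time_s: 9.7
position: [0.5183, -0.4591, 0.1328]
ee_rot: [-0.009, 1.0, -0.003, 0.003]
contact_force: [0.7, -0.6, -0.5]
opening: 0.0134
grasp_force: 58.8
```

jog_arm --steps "0.3 4 0 0.103;0.7 8 0 0.206;1 12 0 0.309;1.4 16 0 0.412;1.7 20 0 0.515"

```text
time_s: 10.12
position: [0.5335, -0.256, 0.1259]
ee_rot: [-0.266, 0.964, 0.0, -0.0]
contact_force: [0.8, -0.4, -1.4]
opening: 0.0131
grasp_force: 58.9
```

jog_arm --steps "0.3 4 0 0.103;0.7 8 0 0.206;1 12 0 0.309;1.4 16 0 0.412;1.7 19 0 0.511"

```text
time_s: 10.53
position: [0.5505, -0.065, 0.1262]
ee_rot: [-0.501, 0.865, 0.0, -0.0]
contact_force: [0.1, 0.1, -1.9]
opening: 0.0135
grasp_force: 58.9
```

jog_arm --steps "0 1.5 0 0;0 1.5 -1.5 0;0 1.5 -3 0;0 1.5 -5 0;0 1.5 -6.2 0"

```text
time_s: 10.95
position: [0.55, -0.0525, 0.0622]
ee_rot: [-0.499, 0.867, 0.001, -0.001]
contact_force: [-0.3, 0.8, -2.1]
opening: 0.0135
grasp_force: 58.9
```

jog_arm --steps "0 0 0 0;0 0 0 0"

```text
time_s: 11.12
position: [0.5504, -0.0529, 0.0639]
ee_rot: [-0.499, 0.867, 0.0, -0.001]
contact_force: [-0.2, 0.5, -1.5]
opening: 0.0135
grasp_force: 58.9
```

jog_arm --steps "0 0 -0.6 0;0 0 -1.1 0;0 0 -1.3 0;0 0 -1.3 0"

```text
time_s: 11.45
position: [0.5508, -0.0529, 0.0509]
ee_rot: [-0.499, 0.867, 0.0, -0.0]
contact_force: [-0.1, -0.2, -1.5]
opening: 0.0136
grasp_force: 58.9
```

jog_arm --steps "0 0 -0.2 0;0 0 -0.3 0;0 0 -0.3 0;0 0 -0.3 0"

```text
time_s: 11.78
position: [0.5512, -0.0529, 0.0485]
ee_rot: [-0.499, 0.867, -0.0, 0.0]
contact_force: [0.8, -0.9, 0.4]
opening: 0.0131
grasp_force: 59.0
```

jog_arm --steps "0 0 0 0;0 0 0 0;0 0 0 0;0 0 0 0" --hand 3.2

```text
time_s: 12.12
position: [0.551, -0.0528, 0.0483]
ee_rot: [-0.499, 0.867, 0.0, 0.0]
contact_force: [0.2, 0.2, 0.3]
opening: 0.0323
grasp_force: 0.0
```

jog_arm --steps "0 0 1 0;0 0 3 0;0 0 6 0;0 0 9 0;0 0 10 0"

```text
time_s: 12.53
position: [0.5523, -0.053, 0.1537]
ee_rot: [-0.499, 0.867, -0.002, 0.002]
contact_force: [0.8, 0.9, 1.4]
opening: 0.0318
grasp_force: 0.0
```

jog_arm --steps "0 -3 0 -0.12;0 -6 0 -0.24;0 -9.5 0 -0.36;0 -13 0 -0.48;-0.5 -16.5 0 -0.6" --hand 5

```text
time_s: 12.95
position: [0.5462, -0.2193, 0.1487]
ee_rot: [-0.218, 0.976, -0.0, 0.0]
contact_force: [0.4, 0.5, -0.4]
opening: 0.0501
grasp_force: 0.0
```

jog_arm --steps "0 -4 0 -0.12;0 -8 0 -0.24;-0.6 -12 0 -0.36;-0.6 -15 0 -0.48;-0.6 -18 0 -0.6"

```text
time_s: 13.37
position: [0.5393, -0.4, 0.1487]
ee_rot: [0.081, 0.997, -0.0, 0.0]
contact_force: [0.2, 0.8, 0.3]
opening: 0.05
grasp_force: 0.0
```

jog_arm --steps "0 0 -2 -0.061;0 0 -5 -0.061;0 0 -8 -0.061;0 0 -9 -0.061;0 0 -9 -0.061"

```text
time_s: 13.78
position: [0.5385, -0.3968, 0.0553]
ee_rot: [0.108, 0.994, 0.001, -0.002]
contact_force: [-0.4, 0.7, 0.5]
opening: 0.0498
grasp_force: 0.0
```

```bash
python3 - <<'E'
from h import *
o=get_obs(); print(o["position"],o["ee_rot"],o["opening"]); im=blobs(); s=eyes.read_camera("side")
a=cv2.resize(im[:,100:640],(540,400)); b=cv2.resize(s[215:305,300:380],None,fx=3,fy=3,interpolation=cv2.INTER_CUBIC)
q=np.zeros((400,240,3),np.uint8); q[:270]=b; cv2.imwrite("pics/c1.png",np.hstack([a,q]))
E
```

```text
[ 0.53852835 -0.39677311  0.0553071 ] [ 0.10816267  0.99412958  0.00135223 -0.00231906] 0.04983698620541986
[422. 208.] 1017 pos [ 0.5387 -0.329 ] ang 0.117 [0.017  0.0311]
[319. 226.] 924 pos [ 0.5364 -0.3985] ang 2.933 [0.0159 0.031 ]
[ 21. 314.] 1245 pos [ 0.5578 -0.6344] ang 2.209 [0.0596 0.0164]
[  3. 359.] 88 pos [ 0.5924 -0.6696] ang 2.255 [0.0216 0.0054]
```

View pics/c1.png

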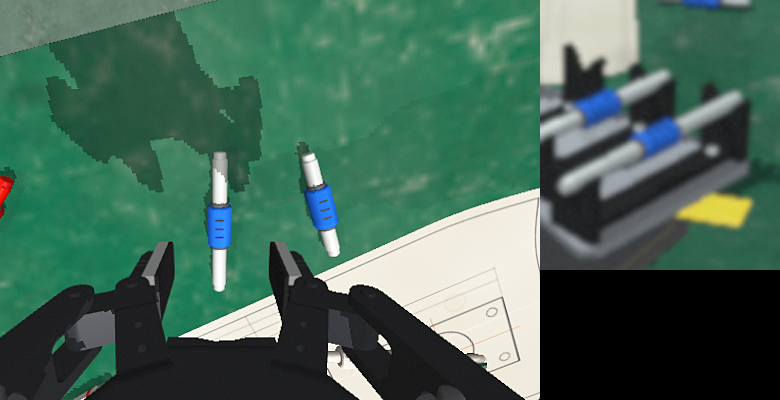

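Both placed rods sit in their V's and the 100 rod is centred between the fingers. I'll pick it up and carry it.

jog_arm --steps "0 0 -2 0;0 0 -3.7 0;0 0 -4.8 0;0 0 -5.1 0;0 0 -5.1 0"

```text
time_s: 14.3
position: [0.5402, -0.3979, 0.0079]
ee_rot: [0.108, 0.994, -0.0, 0.0]
contact_force: [0.2, 0.4, -0.4]
opening: 0.0502
grasp_force: 0.0
```

jog_arm --steps "0 0 0 0;0 0 0 0;0 0 0 0;0 0 0 0;0 0 0 0" --hand 1

```text
time_s: 14.72
position: [0.5406, -0.3982, 0.0089]
ee_rot: [0.108, 0.994, -0.0, 0.001]
contact_force: [-0.5, 0.9, 7.5]
opening: 0.0133
grasp_force: 58.7
```

jog_arm --steps "0 0 0 0;0 0 1 0;0 0 3.5 0;0 0 7 0;0 0 10 0"

```text
time_s: 15.13
position: [0.5396, -0.3976, 0.1092]
ee_rot: [0.108, 0.994, 0.0, -0.0]
contact_force: [0.1, -0.2, -1.5]
opening: 0.0133
grasp_force: 58.7
```

jog_arm --steps "0.5 3 2 0.115;1 6 2 0.23;1.5 9 2 0.345;2 12 2 0.46;2.5 15 2 0.575"

```text
time_s: 15.55
position: [0.565, -0.2466, 0.1282]
ee_rot: [-0.181, 0.984, -0.0, 0.0]
contact_force: [0.3, -0.2, -1.5]
opening: 0.013
grasp_force: 58.8
```

jog_arm --steps "0.5 3 0 0.115;1 6 0 0.23;1.5 9 0 0.345;2 12 0 0.46;2.5 15 0 0.575"

```text
time_s: 15.97
position: [0.59, -0.0964, 0.1281]
ee_rot: [-0.452, 0.892, -0.0, 0.0]
contact_force: [-0.7, 0.1, -1.3]
opening: 0.013
grasp_force: 58.8
```

jog_arm --steps "0.5 2.1 0 0.111;0.5 2.1 -1.5 0.111;0.5 2.1 -3 0.111;0.5 2.1 -5 0.111;0.5 2.1 -6 0.111"

```text
time_s: 16.38
position: [0.5943, -0.0765, 0.0657]
ee_rot: [-0.499, 0.867, 0.001, -0.001]
contact_force: [-1.1, 0.0, -1.1]
opening: 0.0129
grasp_force: 58.8
```

jog_arm --steps "0 0 0 0;0 0 0 0"

```text
time_s: 16.55
position: [0.5947, -0.0769, 0.0675]
ee_rot: [-0.499, 0.867, 0.0, -0.0]
contact_force: [-0.3, 0.6, -1.1]
opening: 0.0128
grasp_force: 58.8
```

jog_arm --steps "0 0 -0.6 0;0 0 -1.2 0;0 0 -1.6 0;0 0 -1.6 0"

```text
time_s: 16.88
position: [0.5946, -0.0769, 0.0504]
ee_rot: [-0.499, 0.867, 0.0, -0.0]
contact_force: [-0.3, 0.1, -0.2]
opening: 0.0129
grasp_force: 58.8
```

jog_arm --steps "0 0 -0.1 0;0 0 -0.2 0;0 0 -0.2 0;0 0 -0.2 0"

```text
time_s: 17.22
position: [0.5952, -0.0769, 0.0496]
ee_rot: [-0.499, 0.867, -0.0, 0.0]
contact_force: [-0.4, -0.1, -1.5]
opening: 0.0133
grasp_force: 58.9
```

jog_arm --steps "0 0 -0.1 0;0 0 -0.1 0"

```text
time_s: 17.38
position: [0.5954, -0.077, 0.0491]
ee_rot: [-0.499, 0.867, -0.001, 0.0]
contact_force: [-0.5, -1.3, 3.4]
opening: 0.0132
grasp_force: 59.5
```

jog_arm --steps "0 0 0 0;0 0 0 0;0 0 0 0;0 0 0 0" --hand 3.2

```text
time_s: 17.72
position: [0.5949, -0.0768, 0.0481]
ee_rot: [-0.499, 0.867, 0.0, -0.0]
contact_force: [-0.3, 0.5, -1.1]
opening: 0.0315
grasp_force: 0.0
```

jog_arm --steps "0 0 1 0;0 0 3 0;0 0 6 0;0 0 9 0;0 0 10 0"

```text
time_s: 18.13
position: [0.5962, -0.077, 0.1538]
ee_rot: [-0.499, 0.867, -0.002, 0.002]
contact_force: [0.5, -0.0, 0.2]
opening: 0.0321
grasp_force: 0.0
```

jog_arm --steps "-0.6 -2.5 0 -0.11;-1.2 -5 0 -0.22;-1.8 -7.5 0 -0.33;-2.4 -10 0 -0.44;-3 -12.5 0 -0.55" --hand 5

```text
time_s: 18.55
position: [0.5646, -0.2029, 0.1488]
ee_rot: [-0.242, 0.97, -0.0, 0.0]
contact_force: [-0.3, 0.0, -0.1]
opening: 0.0499
grasp_force: 0.0
```

jog_arm --steps "-0.6 -3 0 -0.11;-1.2 -6 0 -0.22;-1.8 -9 0 -0.33;-2.5 -12.6 0 -0.395;-2.5 -12.6 -3 -0.395"

```text
time_s: 18.97
position: [0.5408, -0.3343, 0.1239]
ee_rot: [-0.045, 0.999, -0.003, 0.004]
contact_force: [3.0, -0.9, 1.1]
opening: 0.05
grasp_force: 0.0
```

jog_arm --steps "0 0 -3 0;0 0 -5 0;0 0 -6 0;0 0 -6 0"

```text
time_s: 19.3
position: [0.5388, -0.3272, 0.056]
ee_rot: [-0.05, 0.999, 0.001, -0.002]
contact_force: [-0.4, -0.8, 0.4]
opening: 0.05
grasp_force: 0.0
```

```bash
python3 - <<'E'
from h import *
o=get_obs(); print(o["position"],o["ee_rot"],o["opening"]); im=blobs()
E
```

```text
[ 0.53882847 -0.32717635  0.05595076] [-0.04954435  0.99876999  0.00111947 -0.00161697] 0.049987401789121394
[320. 228.] 895 pos [ 0.5383 -0.328 ] ang 0.141 [0.0158 0.0311]
```

jog_arm --steps "0 0 -2 0.02;0 0 -3.7 0.02;0 0 -4.8 0.02;0 0 -5.1 0.02;0 0 -5.1 0.02"

```text
time_s: 19.77
position: [0.5401, -0.3277, 0.0077]
ee_rot: [-0.06, 0.998, 0.0, -0.0]
contact_force: [0.0, 0.3, -0.7]
opening: 0.05
grasp_force: 0.0
```

jog_arm --steps "0 0 0 0;0 0 0 0;0 0 0 0;0 0 0 0;0 0 0 0" --hand 1

```text
time_s: 20.18
position: [0.5406, -0.3283, 0.0088]
ee_rot: [-0.06, 0.998, -0.001, 0.001]
contact_force: [-2.0, 0.1, 6.7]
opening: 0.0133
grasp_force: 58.6
```

jog_arm --steps "0 0 0 0;0 0 1 0;0 0 3.5 0;0 0 7 0;0 0 10 0"

```text
time_s: 20.6
position: [0.5396, -0.3276, 0.1092]
ee_rot: [-0.06, 0.998, 0.0, -0.0]
contact_force: [0.4, -1.3, 0.0]
opening: 0.013
grasp_force: 58.7
```

jog_arm --steps "1 2.3 2 0.1;2 4.6 2 0.2;3 6.9 2 0.3;4 9.2 2 0.4;5 11.5 2 0.5"

```text
time_s: 21.02
position: [0.5903, -0.2118, 0.1282]
ee_rot: [-0.307, 0.952, -0.0, 0.0]
contact_force: [-0.3, -0.1, -0.9]
opening: 0.013
grasp_force: 58.8
```

jog_arm --steps "1 2.3 0 0.1;2 4.6 0 0.2;3 6.9 0 0.3;4 9.2 0 0.4;4.85 11.1 0 0.425"

```text
time_s: 21.43
position: [0.6389, -0.1002, 0.128]
ee_rot: [-0.501, 0.865, -0.0, 0.0]
contact_force: [-0.0, -1.0, -0.8]
opening: 0.013
grasp_force: 58.8
```

jog_arm --steps "0 0 -1.5 0;0 0 -3 0;0 0 -5 0;0 0 -6 0;0 0 -6 0"

```text
time_s: 21.85
position: [0.6371, -0.1016, 0.0649]
ee_rot: [-0.499, 0.867, 0.001, -0.002]
contact_force: [0.0, -0.3, -0.9]
opening: 0.0135
grasp_force: 58.8
```

jog_arm --steps "0 0 0 0;0 0 0 0"

```text
time_s: 22.02
position: [0.639, -0.1021, 0.0687]
ee_rot: [-0.499, 0.867, -0.0, 0.001]
contact_force: [0.2, -0.5, -0.6]
opening: 0.0129
grasp_force: 58.8
```

jog_arm --steps "0 0 -0.6 0;0 0 -1.2 0;0 0 -1.6 0;0 0 -1.6 0;0 0 -1.6 0"

```text
time_s: 22.43
position: [0.6382, -0.1018, 0.0509]
ee_rot: [-0.499, 0.867, 0.0, -0.0]
contact_force: [0.4, 0.5, -0.1]
opening: 0.0131
grasp_force: 58.8
```

jog_arm --steps "0 0 -0.1 0;0 0 -0.3 0;0 0 -0.3 0;0 0 -0.3 0"

```text
time_s: 22.77
position: [0.6388, -0.1019, 0.0489]
ee_rot: [-0.499, 0.867, -0.0, 0.0]
contact_force: [-0.1, -0.2, 2.3]
opening: 0.0133
grasp_force: 59.3
```

jog_arm --steps "0 0 0 0;0 0 0 0;0 0 0 0;0 0 0 0" --hand 3.2

```text
time_s: 23.1
position: [0.6384, -0.1018, 0.0481]
ee_rot: [-0.499, 0.867, 0.0, -0.0]
contact_force: [0.4, 0.1, 0.4]
opening: 0.0321
grasp_force: 0.0
```

jog_arm --steps "0 0 1 0;0 0 3 0;0 0 6 0;0 0 9 0;0 0 12 0"

```text
time_s: 23.52
position: [0.6382, -0.1018, 0.1703]
ee_rot: [-0.499, 0.867, -0.0, 0.0]
contact_force: [1.2, 0.4, 0.4]
opening: 0.0321
grasp_force: 0.0
```

jog_arm --steps "0 3 3 0;0 6 5 0;0 8 5 0;0 8 5 0;0 8 5 0"

```text
time_s: 23.93
position: [0.6386, -0.0209, 0.2191]
ee_rot: [-0.5, 0.866, -0.0, 0.0]
contact_force: [0.1, 0.5, -0.5]
opening: 0.0318
grasp_force: 0.0
```

```bash
python3 - <<'E'
from h import *
o=get_obs(); print(o["position"],o["contact_force"])
im=blobs(); s=eyes.read_camera("side")
b=cv2.resize(s[215:305,255:380],None,fx=3,fy=3,interpolation=cv2.INTER_CUBIC)
a=cv2.resize(im[20:300,100:540],(660,420)); q=np.zeros((600,790,3),np.uint8)
a=cv2.resize(im[0:260,100:560],(575,325)); q[:325,:575]=a; q[328:598,:375]=b
c=eyes.read_camera("scene"); q[328:598,380:785]=cv2.resize(c[150:240,185:320],(405,270),interpolation=cv2.INTER_CUBIC)
cv2.imwrite("pics/end.png",q)
E
```

```text
[ 0.63855212 -0.02093018  0.21905624] [ 0.07345616  0.53933216 -0.47131114]
[379. 115.] 454 pos [ 0.5436 -0.0513] ang 1.106 [0.0181 0.032 ]
[330. 116.] 456 pos [ 0.5926 -0.079 ] ang 1.061 [0.0181 0.0309]
[427. 116.] 486 pos [ 0.4957 -0.023 ] ang 1.055 [0.0321 0.0205]
[282. 118.] 446 pos [ 0.6415 -0.1048] ang 1.016 [0.0182 0.031 ]
```

View pics/end.png

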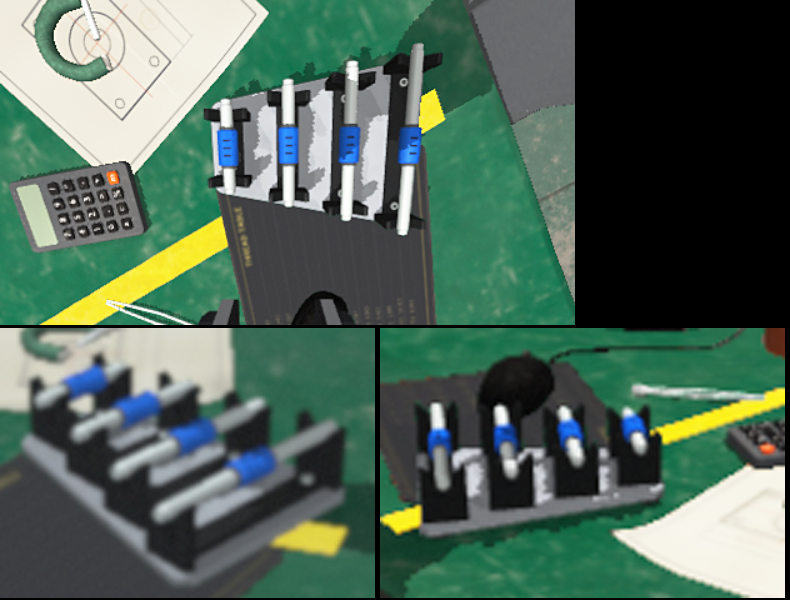

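The final picture shows all four rods down in their notches, in order of length and centred. The gripper is clear of everything.

```bash
python3 -c "
from h import *
print(manip.sign_off())"
```

```text
the job is handed in; nothing more can be done
None
```

All four standards are on the cradle in order of length, shortest at the narrow end, and the job is handed in at about 24 s; the last pictures showed each rod down in its V's and about centred. Sign-off returned no verdict.

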